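# Lever open the cover of a junction box

## Robot

A 7-joint arm with a two-finger parallel gripper is mounted at the origin on a cart in front of the work surface, level with it; the furniture and walls round the work are solid. World frame = base frame: x ahead of the robot, y to its left, z up, the work surface at z = 0. Lengths are in m, angles in rad, forces in N, time in s.
With the tool pointing down it reaches from about 0.35 to 0.775 m from the base axis. Payload 3.1 kg.
Tool frame: the origin (TCP) lies at the very end of the fingers, on their centre line; the grasp point (between the pads) lies 19 mm behind it; z points along the fingers, y is the line along which they close (so a half turn about z gives the same grasp; the last joint's range is limited). The gripper opens to 85 mm and grips with 20 to 120 N. Pads are 22 mm wide; open, the fingers measure 114 mm over their backs; the gripper's body (76 mm by 85 mm) begins 54 mm behind the grasp point. The pads swing forward as they close: fully open they stand 13 mm farther back than shut.
Start: joints at [1.179, 0.311, 0.014, 1.512, -0.004, 1.319, -0.027], TCP at [0.189, -0.517, 0.231] pointing down, gripper open.
Joint ranges: [-2.7, 2.7], [-0.3, 1.91], [-1.27, 1.3], [0.12, 2.57], [-1.44, 4.58], [0.2, 2.03], [-3.05, 3.05]. Speed limits (rad/s): [2.79, 2.79, 3.14, 3.14, 3.14, 3.14, 3.14].

## Interface

Orientations are given as a unit quaternion [x, y, z, w].
In Python, from station import monitor, imaging, order gives the robot as it stands.
- The arm moves only by the shell command python3 -m pendant 'ROWS'. ROWS is JSON, a list that holds one entry, the list of rows, each a list of 7 numbers: the shift along the tool's x, y, z in cm, then the turn, a rotation vector about the tool's x, y, z in degrees, then the finger opening in cm, from 0 to 8.54. In form: [[[dx, dy, dz, rx, ry, rz, hand], ...]]. A call has 1 to 10 rows; each row is the pose to reach, as a shift and turn from the pose commanded when the call began, along the tool's axes at that moment; what a row does not reach only later rows make up. A row lasts 1/8 s, in which the tool goes at most 62.5 mm and 10.7 degrees, less where a joint would pass 70% of its speed; a pose out of reach is approached as far as the arm can. A call with a gripper value outside its range is refused whole. The fingers move at their own pace and stop on an object; the grip force is fixed at half the most. Time passes only in rows, so rows that repeat a pose let the fingers close. It gives the time, the measured TCP pose, the force, the opening and the grip force at its end, in the units of the state.
- monitor.get_state(): the state, without advancing time (a new reading comes with each control period).
- imaging.snapshot(name): name is "side" or "top" or "wrist"; returns the picture (420x560x3 uint8, red, green, blue); there is no depth.
- imaging.get_calibration(name): a dict with "K" (3x3 intrinsics, pixels), "dist" ([k1, k2, p1, p2, k3] as OpenCV has them; the pictures are not rectified), "cam_to_world" (4x4, takes a point from camera to world coordinates); the wrist camera has in their place "mount" (4x4, takes a point from camera to tool coordinates, whose origin is the TCP and whose axes are the flange's). Camera axes: x right, y up, looking along -z (the intrinsics and any distortion apply to the point x, -y, -z); pixel columns grow to the right and rows downward; lengths in m; the calibration is good to about 2 mm. A picture is of the moment at which its call begins: read the wrist's pose just before it. get_calibration takes no time and is no camera call.
- order.job_done(): hands the job in; it is judged then, once.
The state is a dict: "time_s": time; "q": joint angles; "dq": joint speeds; "effort": joint torques, N m; "ee_pos": TCP position; "tcp_rot": TCP orientation; "force": force on the tool from outside, world axes, zero at the start; "wrist_torque": the same for the moment, N m; "width": finger opening in m; "grip_force": force on a finger pad.
Only numpy, scipy, OpenCV 4.12 (cv2) and the standard library are available. Lean on these libraries where they do the work, as an engineer would, in place of code of your own. Each camera call takes 0.05 s, during which the arm holds its last target. There are 200 camera calls.

## Task

Draw the pry lever out of its sleeve by the steel end, lay it on the bench and let go, then take it again by its black handle. Push the blade into the slot in the front of the grey junction box and press the handle down so that the blade bears on the rim and levers the cover up; then swing the cover right back, past upright. Finally lay the lever down flat on the bench, clear of the box, and leave the other things lying where they are.

Things in the scene. Friction and masses are not known exactly. Their poses are not given: they have to be found in the camera images.
- junction_box: Grey box fixed to the bench, 120 (x) x 150 (y) x 90 mm high with its cover shut; origin in the middle of its underside. Its own -x side is the front, with the slot; its +x side carries the hinge. Walls 4 mm thick, side walls 80 mm high. Inside, a terminal strip up to 35 mm high.
- slot (a point): Middle of the pry slot, on the outer face of the front wall, 76 mm above the bench, axes as the box's (+x points into the box). The slot is 60 mm wide and 8 mm high: from the lowered rim of the front wall at 72 mm to the underside of the cover at 80 mm. Two black cable glands stand out 14 mm from this face, 45 mm left and right of the middle, 32 mm above the bench.
- cover (a joint): Hinge of the cover, rad: 0 shut, 1.57 upright, 1.8 at its stop, leaning back. Stiff with friction: it stays at any angle; about 3 N upward at the front edge moves it.
- cover_edge (a point): Middle of the cover's front edge, at its underside, 120 mm from the hinge line. The cover is a plain grey plate 120 x 150 x 10 mm; shut, its underside is 80 and its top 90 mm above the bench and it is flush with the walls.
- cover_hinge (a point): Middle of the hinge line: on the box's +x side, 60 mm from the box origin, 80 mm above the bench; the hinge axis is the box's +y.
- sleeve: Low dark steel sleeve fixed to the bench, a tunnel 105 mm long (its x), open at both ends, 36 mm wide and 28 mm high inside, 31 mm high outside, with flat foot flanges (78 mm over all). Origin in the middle of its underside; its mouth is the +x end, 52.5 mm from the origin, from which the lever's steel end sticks out.
- pry_lever: Pry lever, 180 mm long, 0.10 to 0.21 kg. Origin under the joint between handle and steel, at the underside; +x points to the blade, z up as it lies. Black handle from x = -90 to 0 mm, 26 mm wide, 20 mm high (z 0 to 20). Steel shank x = 0 to 50 mm, 16 mm wide, 8 mm thick; blade x = 48 to 90 mm, 22 mm wide, 4 mm thick; both centred at z = 10 mm. It starts on the bench, handle in the sleeve.
- blade_tip (a point): End of the lever's blade, mid-thickness (lever x = 90, z = 10 mm).
- handle_mid (a point): Middle of the lever's black handle (lever x = -45, z = 10 mm).
- hex_key: Bystander: hex key, 35 x 93 x 6 mm, lying loose; origin in the middle of its underside.
- small_spanner: Bystander: small combination spanner, 26 x 183 x 6 mm, lying loose; origin in the middle of its underside.
- large_spanner: Bystander: large combination spanner, 34 x 231 x 7 mm, lying loose; origin in the middle of its underside.
- tape_roll_2: Bystander: roll of tape, 100 mm across, 25 mm high, lying loose; origin in the middle of its underside.

How it is judged:
By the outcome, as a careful person would: the job done as asked, in the order asked, and still so for the second after the job is handed in, with the robot touching nothing.
It also fails if it takes over 54 s, if anything falls off the work surface, if the arm or the gripper's body presses on something with over 40 N, if the wrist force passes 120 N, or if a joint passes its speed limit or range.

## Working session

There is one attempt and no reset: what is moved stays moved. The work goes in short steps, Python scripts to look and compute and a shell command to move; the robot and the scene stay as the last step left them, time stands still between calls to the robot, and variables do not carry over. Pictures are saved under pics/ and viewed, at most 10 in all, crops included, and the job is handed in when it is done.

```bash
mkdir -p pics; ls; python3 - <<'E'
from station import monitor, imaging
import cv2, numpy as np
print(monitor.get_state())
for n in ("top","side"):
    p=imaging.snapshot(n); cv2.imwrite(f"pics/{n}0.png",p[:,:,::-1])
    c=imaging.get_calibration(n); print(n,{k:np.round(v,4).tolist() for k,v in c.items()})
print(imaging.get_calibration("wrist"))
E
```

```text
pics
{'time_s': 0.0, 'q': array([ 1.17931865,  0.31171565,  0.01401282,  1.51309461, -0.0043987 ,
        1.31921671, -0.02718337]), 'dq': array([ 6.32729370e-05, -1.93587931e-05, -1.10820941e-03, -4.08400185e-04,
        1.03405536e-03,  2.73141656e-05,  1.85911131e-03]), 'effort': array([ 3.42350131e-04, -3.79915345e+01,  1.46215553e-01, -2.30592710e+01,
        1.23741120e-02,  1.37427371e-02,  1.31931125e-05]), 'ee_pos': array([ 0.18822037, -0.51598932,  0.23021149]), 'tcp_rot': array([ 9.84738758e-01,  1.74034862e-01, -2.60756030e-04, -1.17316903e-03]), 'force': array([-0.53027379, -0.35530178, -0.22978741]), 'wrist_torque': array([ 0.02487451, -0.00538191, -0.00193323]), 'grip_force': 0.0, 'width': 0.08564015783006056}
top {'K': [[537.763, 0.0, 282.7807], [0.0, 537.763, 202.7429], [0.0, 0.0, 1.0]], 'dist': [-0.1643, 0.0, 0.0, 0.0, 0.0], 'cam_to_world': [[0.0024, 0.9872, -0.1592, 0.4007], [-0.9999, 0.0042, 0.0107, -0.1304], [0.0112, 0.1592, 0.9872, 1.1342], [0.0, 0.0, 0.0, 1.0]]}
side {'K': [[400.1156, 0.0, 280.5088], [0.0, 400.1156, 205.0332], [0.0, 0.0, 1.0]], 'dist': [-0.0829, 0.0, 0.0, 0.0, 0.0], 'cam_to_world': [[-0.9431, 0.1219, -0.3095, 0.2463], [-0.3323, -0.3858, 0.8607, 0.679], [-0.0145, 0.9145, 0.4043, 0.4881], [0.0, 0.0, 0.0, 1.0]]}
{'K': array([[365.4472148 ,   0.        , 282.43512696],
       [  0.        , 365.4472148 , 210.45503615],
       [  0.        ,   0.        ,   1.        ]]), 'dist': array([-0.01862736,  0.        ,  0.        ,  0.        ,  0.        ]), 'mount': array([[-2.61741640e-04,  9.47398169e-01,  3.20057245e-01,
         8.28587166e-02],
       [ 9.99999612e-01,  5.17326938e-04, -7.13538154e-04,
         1.12162914e-04],
       [-8.41578976e-04,  3.20056934e-01, -9.47397937e-01,
        -1.42431133e-01],
       [ 0.00000000e+00,  0.00000000e+00,  0.00000000e+00,
         1.00000000e+00]])}
```

View pics/top0.png

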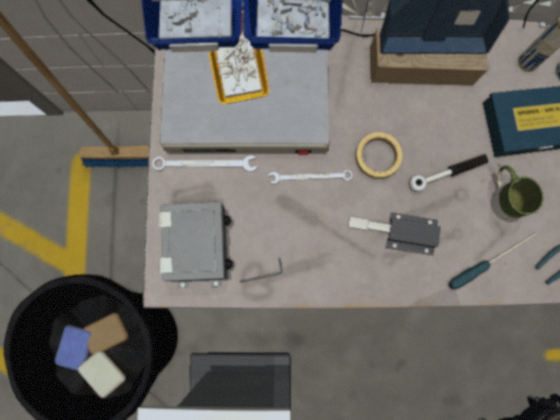

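View pics/side0.png

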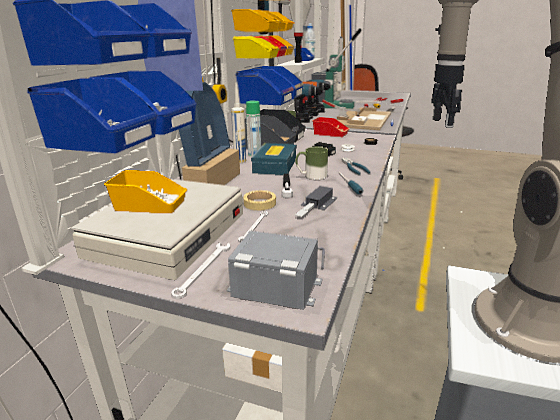

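The top view shows the box at (193,241), with its glands on the right at about (230,222) and (230,265), so its front faces world -y. The sleeve is at (413,233) and the blade tip at (350,223). The hex key is near (265,272), the spanners at (205,163) and (310,176), and the tape at (379,155).

```bash
cat > h.py <<'E'
import numpy as np, cv2
from station import monitor, imaging
from scipy.spatial.transform import Rotation as R
def ray(name,px,pose=None):
    c=imaging.get_calibration(name)
    u=cv2.undistortPoints(np.array(px,float).reshape(-1,1,2),c["K"],c["dist"]).reshape(-1,2)
    if name=="wrist":
        T=np.eye(4);T[:3,:3]=R.from_quat(pose[1]).as_matrix();T[:3,3]=pose[0];T=T@c["mount"]
    else: T=c["cam_to_world"]
    d=np.c_[u[:,0],-u[:,1],-np.ones(len(u))]@T[:3,:3].T
    return T[:3,3],d
def onz(name,px,z,pose=None):
    o,d=ray(name,px,pose); return o+d*((z-o[2])/d[:,2])[:,None]
def pix(name,P,pose=None):
    c=imaging.get_calibration(name)
    if name=="wrist":
        T=np.eye(4);T[:3,:3]=R.from_quat(pose[1]).as_matrix();T[:3,3]=pose[0];T=T@c["mount"]
    else: T=c["cam_to_world"]
    p=(np.atleast_2d(P)-T[:3,3])@T[:3,:3]*[1,-1,-1]
    return cv2.projectPoints(p,np.zeros(3),np.zeros(3),c["K"],c["dist"])[0].reshape(-1,2)
def quat_from(x,z):
    z=np.array(z,float);z/=np.linalg.norm(z);x=np.array(x,float);x-=z*(x@z);x/=np.linalg.norm(x)
    return R.from_matrix(np.c_[x,np.cross(z,x),z])
def delta(p,rot,s=None):
    "shift cm, rotvec deg from the present measured pose"
    s=s or monitor.get_state(); A=R.from_quat(s["tcp_rot"])
    return np.round(A.inv().apply(np.array(p)-s["ee_pos"])*100,2),np.round(np.degrees((A.inv()*rot).as_rotvec()),2)
E
python3 - <<'E'
from h import *
im=cv2.imread("pics/top0.png"); g=cv2.cvtColor(im,cv2.COLOR_BGR2HSV)
cv2.imwrite("pics/c1.png",cv2.resize(im[150:300,150:450],None,fx=2.6,fy=2.6,interpolation=cv2.INTER_CUBIC))
# steel of lever
m=np.zeros(im.shape[:2],np.uint8); m[205:245,340:400]=(im[205:245,340:400].min(2)>185)*255
c=max(cv2.findContours(m,0,2)[0],key=cv2.contourArea); r=cv2.minAreaRect(c); b=cv2.boxPoints(r); print("steel px",r, onz("top",b,.012).round(4).tolist())
# dark sleeve
m=np.zeros(im.shape[:2],np.uint8); m[200:265,375:455]=(im[200:265,375:455].max(2)<105)*255
c=max(cv2.findContours(m,0,2)[0],key=cv2.contourArea); r=cv2.minAreaRect(c); print("sleeve",r,onz("top",cv2.boxPoints(r),.015).round(4).tolist())
E
```

```text
steel px ((358.0560302734375, 222.6920166015625), (16.457462310791016, 7.423746585845947), 10.30484676361084) [[0.5351, -0.2829, 0.012], [0.5506, -0.286, 0.012], [0.5445, -0.3204, 0.012], [0.5289, -0.3172, 0.012]]
sleeve ((413.19873046875, 233.75985717773438), (51.609928131103516, 36.34502029418945), 7.594643592834473) [[0.4852, -0.3578, 0.015], [0.5616, -0.37, 0.015], [0.5472, -0.481, 0.015], [0.4703, -0.4676, 0.015]]
```

View pics/c1.png

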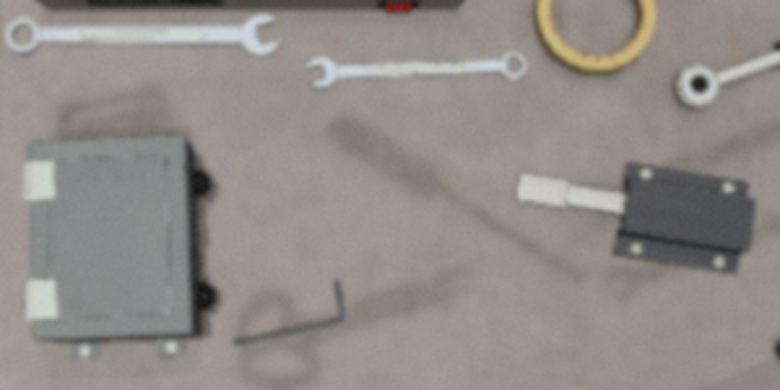

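The crop shows the blade tip at (519,188) and the shank entering the sleeve at (625,203). The box's top corners are near (30,143), (188,135), (193,333) and (30,340). The glands are at (203,184) and (206,297), and the hex key spans (235,342)-(343,318)-(337,282).

```bash
python3 - <<'E'
from h import *
im=cv2.imread("pics/top0.png")
f=lambda l:np.array(l)/2.6+150-0.3
print("glands",onz("top",f([(203,184),(206,297)]),.032).round(4).tolist())
print("tip/shank",onz("top",f([(517,188),(625,203),(518,175),(518,200)]),.011).round(4).tolist())
print("box top",onz("top",f([(30,143),(188,135),(193,333),(30,340)]),.09).round(4).tolist())
print("hex",onz("top",f([(235,342),(343,318),(337,282)]),.004).round(3).tolist())
print("spanners",onz("top",f([(278,18),(308,70),(524,65),(8,35)]),.004).round(3).tolist())
# gray levels across box front rows
for y in (215,225,235,245,255,265):
    print(y,im[y,150:240].mean(1).astype(int)[60:].tolist(), im[y,150:170].mean(1).astype(int).tolist())
for x in (180,195,210): print(x,im[195:212,x].mean(1).astype(int).tolist(),im[268:290,x].mean(1).astype(int).tolist())
E
```

```text
glands [[0.541, -0.0287, 0.032], [0.4514, -0.0325, 0.032]]
tip/shank [[0.5413, -0.2816, 0.011], [0.5292, -0.3701, 0.011], [0.552, -0.2825, 0.011], [0.5315, -0.2822, 0.011]]
box top [[0.5642, 0.0987, 0.09], [0.5709, -0.022, 0.09], [0.4219, -0.0284, 0.09], [0.4154, 0.0938, 0.09]]
hex [[0.417, -0.054, 0.004], [0.436, -0.141, 0.004], [0.465, -0.136, 0.004]]
spanners [[0.684, -0.086, 0.004], [0.64, -0.111, 0.004], [0.645, -0.29, 0.004], [0.669, 0.14, 0.004]]
215 [137, 135, 134, 130, 131, 133, 138, 135, 139, 131, 115, 88, 60, 44, 39, 47, 57, 66, 89, 113, 128, 140, 148, 150, 150, 151, 148, 147, 150, 152] [152, 154, 155, 153, 155, 152, 155, 156, 164, 175, 187, 193, 200, 202, 203, 203, 206, 204, 205, 197]
225 [137, 138, 137, 138, 137, 137, 141, 138, 139, 135, 127, 107, 75, 50, 41, 42, 51, 58, 65, 78, 90, 102, 113, 130, 144, 150, 150, 149, 150, 153] [152, 153, 152, 155, 156, 154, 155, 158, 165, 179, 187, 197, 201, 201, 200, 199, 198, 195, 195, 193]
235 [140, 140, 142, 143, 139, 134, 134, 134, 136, 136, 134, 118, 94, 65, 52, 62, 83, 100, 110, 130, 142, 148, 150, 150, 150, 151, 149, 148, 151, 15
[... 746 characters left out ...]
] [155, 153, 152, 153, 155, 152, 155, 151, 149, 159, 181, 198, 204, 204, 204, 206, 207, 206, 209, 208]
180 [136, 134, 132, 129, 125, 123, 117, 110, 116, 130, 139, 142, 140, 141, 139, 135, 138] [132, 134, 135, 132, 135, 135, 137, 139, 139, 138, 134, 116, 91, 93, 119, 144, 156, 156, 149, 142, 139, 142]
195 [129, 129, 128, 130, 124, 121, 117, 118, 125, 133, 137, 138, 140, 143, 141, 136, 133] [134, 138, 139, 143, 138, 138, 138, 137, 137, 133, 124, 101, 96, 115, 133, 140, 139, 142, 141, 141, 144, 144]
210 [128, 129, 126, 120, 118, 114, 114, 122, 134, 136, 135, 137, 136, 135, 132, 134, 134] [139, 138, 132, 130, 134, 136, 135, 137, 136, 126, 109, 91, 99, 125, 135, 137, 140, 140, 140, 137, 144, 143]
```

```bash
python3 - <<'E'
from h import *
d=np.array([.135,.991,0])
print(delta([.5335,-.339,.14],quat_from(d,[0,0,-1])))
E
```

```text
(array([38.5 , -4.78,  9.04]), array([-1.100e-01, -6.000e-02, -6.219e+01]))
```

```bash
python3 -m pendant '[[[6,-0.7,0,0,0,-9,5],[12,-1.4,0,0,0,-18,5],[18,-2.2,0,0,0,-27,5],[24,-3,2,0,0,-36,5],[30,-3.7,5,0,0,-45,5],[35,-4.4,8,0,0,-54,5],[38.5,-4.8,9,-0.1,0,-62.2,5],[38.5,-4.8,9,-0.1,0,-62.2,5],[38.5,-4.8,9,-0.1,0,-62.2,5],[38.5,-4.8,9,-0.1,0,-62.2,5]]]'
python3 - <<'E'
from h import *
s=monitor.get_state(); p=(s["ee_pos"],s["tcp_rot"]); print(s["q"].round(2),p)
im=imaging.snapshot("wrist"); cv2.imwrite("pics/w1.png",im[:,:,::-1])
tip=np.array([.5413,-.2816,.011]); print(pix("wrist",[tip,tip-[.135*.09,.991*.09,0]],p))
E
```

```text
time_s: 1.35
ee_pos: [0.5323, -0.3418, 0.1418]
tcp_rot: [0.755, 0.656, -0.001, 0.001]
force: [0.3, -0.7, 1.0]
width: 0.05
grip_force: 0.0
[ 0.74  0.56 -0.31  1.39  0.18  1.22  0.28] (array([ 0.5323091 , -0.34177121,  0.14183629]), array([ 7.54500325e-01,  6.56297969e-01, -6.38292876e-04,  1.35190905e-03]))
[[282.22704535 117.78852979]
 [282.67795134 232.509162  ]]
```

View pics/w1.png

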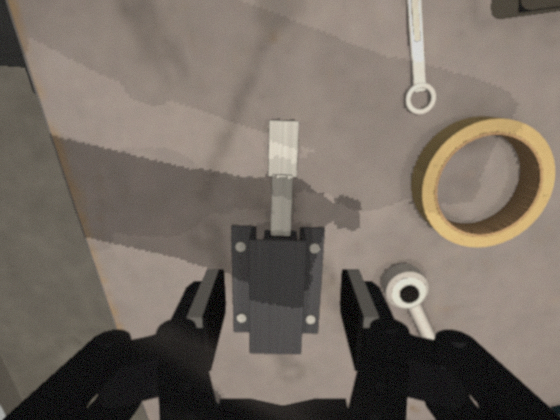

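The lever's tip is at (283,121), 3 px from where I predicted it, and its axis lies on column 282. I'll go down and grip the shank.

```bash
python3 -m pendant '[[[0,0,5,0,0,0,5],[0,0,9,0,0,0,5],[0,0,12,0,0,0,5],[0,0,13.6,0,0,0,5],[0,0,13.6,0,0,0,5],[0,0,13.6,0,0,0,1],[0,0,13.6,0,0,0,1],[0,0,13.6,0,0,0,1],[0,0,13.6,0,0,0,1],[0,0,13.6,0,0,0,1]]]'
```

```text
time_s: 2.65
ee_pos: [0.5349, -0.3403, 0.0068]
tcp_rot: [0.753, 0.658, 0.0, 0.002]
force: [-1.2, 1.2, 6.9]
width: 0.014
grip_force: 60.0
```

```bash
python3 -m pendant '[[[0.5,0,-0.15,0,0,0,1],[2,0,-0.2,0,0,0,1],[4,0,-0.2,0,0,0,1],[6,0,-0.2,0,0,0,1],[8,0,-0.2,0,0,0,1],[10,0,-0.2,0,0,0,1],[12,0,-0.2,0,0,0,1],[13.5,0,-0.2,0,0,0,1],[13.5,0,-0.2,0,0,0,1],[13.5,0,-0.1,0,0,0,1]]]'
python3 - <<'E'
from h import *
im=imaging.snapshot("top"); cv2.imwrite("pics/t2.png",cv2.resize(im[150:300,150:450,::-1],None,fx=2.6,fy=2.6,interpolation=cv2.INTER_CUBIC))
E
```

```text
time_s: 3.9
ee_pos: [0.5529, -0.2014, 0.0067]
tcp_rot: [0.753, 0.658, 0.002, -0.001]
force: [-1.1, 5.2, 9.4]
width: 0.0138
grip_force: 60.5
```

View pics/t2.png

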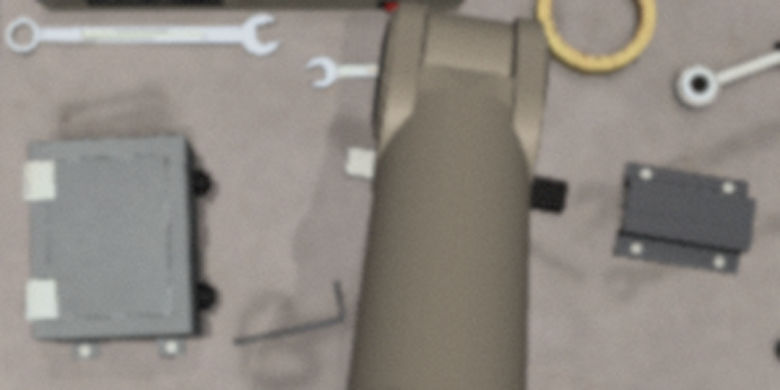

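The lever is clear of the sleeve: its blade tip is at (347,160), its handle end at (567,196) and the sleeve mouth at (623,205). I'll let go, rise and look.

```bash
python3 -m pendant '[[[0,0,0.1,0,0,0,1],[0,0,0.1,0,0,0,5],[0,0,0.1,0,0,0,5],[0,0,0,0,0,0,5],[0,0,-3,0,0,0,5],[-2,0,-8,0,0,0,5.5],[-7.5,0,-12,0,0,0,5.5],[-7.5,0,-12,0,0,0,5.5],[-7.5,0,-12,0,0,0,5.5]]]'
python3 - <<'E'
from h import *
s=monitor.get_state(); p=(s["ee_pos"],s["tcp_rot"]); print(p)
im=imaging.snapshot("wrist")[:,:,::-1]; cv2.imwrite("pics/w2.png",im)
E
```

```text
time_s: 5.08
ee_pos: [0.5414, -0.281, 0.1261]
tcp_rot: [0.754, 0.657, 0.0, 0.001]
force: [0.2, 1.4, -0.1]
width: 0.0549
grip_force: 0.0
(array([ 0.54139806, -0.28104683,  0.12610781]), array([7.54059603e-01, 6.56805533e-01, 1.65974859e-04, 7.61580887e-04]))
```

View pics/w2.png

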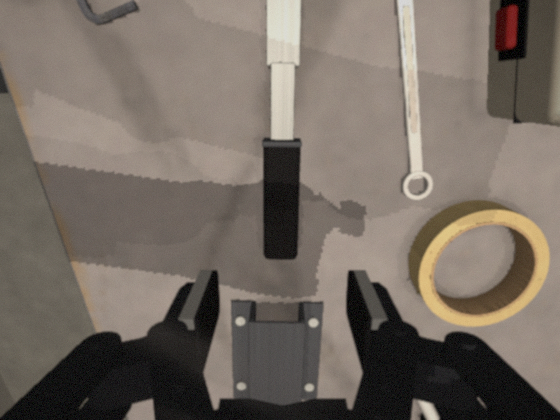

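The lever lies straight, with the handle's front end at (282,141) and its back end at (281,257).

```bash
python3 - <<'E'
from h import *
s=monitor.get_state(); p=(s["ee_pos"],s["tcp_rot"])
P=onz("wrist",[(282,142),(281,248)],.02,p); Q=onz("wrist",[(282.5,62)],.012,p); print(P,np.linalg.norm(P[0]-P[1]),Q)
d=P[0]-P[1]; print(np.degrees(np.arctan2(d[0],d[1])))
d=np.array([.135,.991,0]); t=P[0]-.045*d; t[2]=.004
print(t,delta(t,quat_from(d,[0,0,-1])))
E
```

```text
[[ 0.54796635 -0.23231857  0.02      ]
 [ 0.53666113 -0.30953313  0.02      ]] 0.0780377837640691 [[ 0.55514618 -0.18212484  0.012     ]]
8.329666146343461
[ 0.54189135 -0.27691357  0.004     ] (array([ 0.23,  0.03, 12.13]), array([-0.01, -0.04,  0.01]))
```

```bash
python3 -m pendant '[[[0.2,0,5,0,0,0,5.5],[0.2,0,9,0,0,0,5.5],[0.2,0,11.5,0,0,0,5.5],[0.2,0,12.1,0,0,0,5.5],[0.2,0,12.1,0,0,0,2],[0.2,0,12.1,0,0,0,2],[0.2,0,12.1,0,0,0,2],[0.2,0,12.1,0,0,0,2],[0.2,0,12.1,0,0,0,2]]]'
python3 - <<'E'
from h import *
d=np.array([.145,.989,0]); b=np.array([-.045,.999,0]); b/=np.linalg.norm(b)
slot=np.array([.496,-.025,.076]); s=monitor.get_state()
# lever joint at y -.232 => grasp axis point offset along lever; lever centre z=.010
o=s["ee_pos"]; J=np.array([.548,-.2323,.010]); A=R.from_quat(s["tcp_rot"]); v=A.inv().apply(J-o); print("joint in tool",v,"tip",v+[.09,0,0])
t=v+np.array([.09,0,0]); rot=quat_from(b,[0,0,-1])
print("pre(30mm out)",delta(slot-.03*b-[0,0,.0]-rot.apply(t),rot))
E
```

```text
time_s: 6.25
ee_pos: [0.5433, -0.2785, 0.0065]
tcp_rot: [0.753, 0.658, 0.001, 0.002]
force: [-0.2, 0.8, 5.2]
width: 0.0245
grip_force: 63.6
joint in tool [ 0.04639056 -0.00158955 -0.00359482] tip [ 0.13639056 -0.00158955 -0.00359482]
pre(30mm out) (array([ 8.13, -4.94, -6.62]), array([  0.21,   0.09, -10.33]))
```

```bash
python3 -m pendant '[[[0,0,-2,0,0,0,2],[0,0,-5,0,0,0,2],[2,-1.5,-6.6,0,0,-3,2],[4,-3,-6.6,0,0,-6,2],[7,-4.2,-6.6,0,0,-9,2],[8.1,-4.9,-6.6,0.2,0,-10.3,2],[8.1,-4.9,-6.6,0.2,0,-10.3,2],[8.1,-4.9,-6.6,0.2,0,-10.3,2]]]'
python3 - <<'E'
from h import *
s=monitor.get_state(); p=(s["ee_pos"],s["tcp_rot"]); print(p)
w=imaging.snapshot("wrist")[:,:,::-1]; si=imaging.snapshot("side")[:,:,::-1]
b=np.array([-.045,.999,0]);slot=np.array([.496,-.025,.076])
print("tip nominal px side",pix("side",[slot-.03*b,slot]),"wrist",pix("wrist",[slot-.03*b,slot],p))
cv2.imwrite("pics/m3.png",np.hstack([cv2.resize(w[0:280,130:430],(400,373)),cv2.resize(si[170:310,200:350],(400,373),interpolation=cv2.INTER_CUBIC)]))
E
```

```text
time_s: 7.25
ee_pos: [0.5048, -0.1934, 0.071]
tcp_rot: [0.692, 0.722, -0.001, 0.0]
force: [0.5, 0.6, -2.1]
width: 0.0241
grip_force: 62.7
(array([ 0.50475021, -0.19339646,  0.07098174]), array([ 6.92088635e-01,  7.21810959e-01, -1.49945555e-03,  1.10554830e-04]))
tip nominal px side [[286.5079351  233.83062186]
 [282.6047277  240.23070495]] wrist [[ 275.45496156 -102.78625653]
 [ 274.56463716 -226.27578135]]
```

View pics/m3.png

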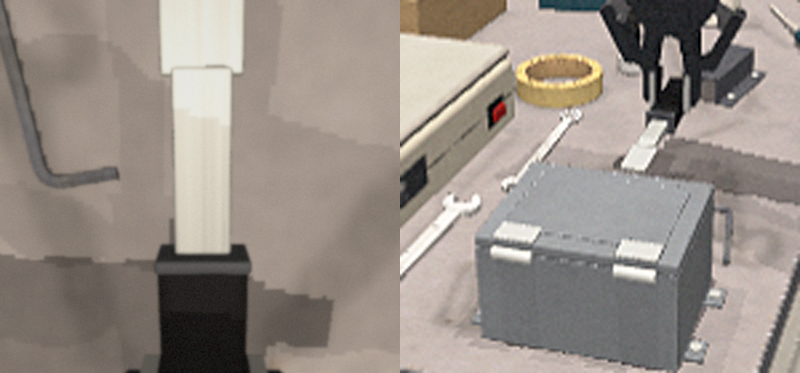

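The wrist view on the left shows the lever straight in the grip. In the side view the blade tip is near (289,232), and the top of the cover's front edge has corners near (250,231) and (317,239).

```bash
python3 - <<'E'
from h import *
s=monitor.get_state(); A=R.from_quat(s["tcp_rot"]); print(s["ee_pos"],A.as_matrix().round(4).tolist())
tip=s["ee_pos"]+A.apply([.1364,-.0016,-.0036]); print("tip FK",tip)
si=imaging.snapshot("side"); g=si.min(2)
m=np.zeros(g.shape,np.uint8); m[205:240,280:305]=(g[205:240,280:305]>165)*255
c=max(cv2.findContours(m,0,2)[0],key=cv2.contourArea)[:,0]; print(cv2.boundingRect(c), c[c[:,1]>=c[:,1].max()-4].tolist())
print(pix("side",[tip, tip+[.011,0,.002],tip+[-.011,0,.002]]))
e=np.array([.999,.045,0]);f=np.array([.496,-.025,.09])
print("cover corners pred",pix("side",[f+.075*e,f-.075*e,f+.075*e+.12*np.array([-.045,.999,0]),f-.075*e+.12*np.array([-.045,.999,0])]))
cr=cv2.resize(si[215:265,215:325,::-1],None,fx=7,fy=7,interpolation=cv2.INTER_NEAREST); cv2.imwrite("pics/s4.png",cr)
E
```

```text
[ 0.50478474 -0.19321411  0.07099857] [[-0.0419, 0.9991, -0.0019], [0.9991, 0.0419, -0.0019], [-0.0018, -0.002, -1.0]]
tip FK [ 0.49747714 -0.05699448  0.07435862]
(280, 205, 20, 29) [[284, 229], [284, 230], [283, 231], [283, 232], [285, 232], [286, 233], [291, 233], [292, 232], [292, 231], [293, 230], [293, 229]]
[[286.75368711 234.07096123]
 [282.01336228 232.54826771]
 [291.51565052 233.9864419 ]]
cover corners pred [[249.27773483 230.08573646]
 [317.38664925 238.90379303]
 [226.79539363 258.11759813]
 [303.4284513  269.83595489]]
```

View pics/s4.png

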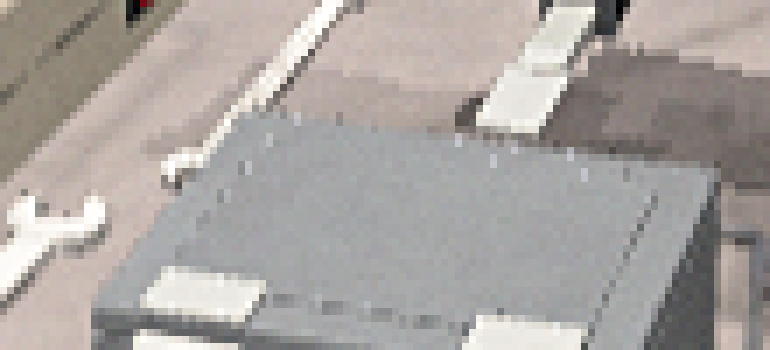

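The cover corners (317,239) and (249,231) and the blade tip (rows 232-233) all fall within about 1.5 px of prediction. I'll raise 1.6 mm and insert.

```bash
python3 -m pendant '[[[0,0,-0.16,0,0,0,2],[1,0,-0.16,0,0,0,2],[2,0,-0.16,0,0,0,2],[3,0,-0.16,0,0,0,2],[4,0,-0.16,0,0,0,2],[4.6,0,-0.16,0,0,0,2],[4.6,0,-0.16,0,0,0,2]]]'
```

```text
time_s: 8.28
ee_pos: [0.5026, -0.1447, 0.0727]
tcp_rot: [0.691, 0.723, -0.001, -0.0]
force: [-0.9, -0.2, -1.6]
width: 0.0242
grip_force: 62.7
```

```bash
python3 -m pendant '[[[0.8,0,0,0,0,0,2],[1.6,0,0,0,0,0,2],[2.3,0,0,0,0,0,2],[2.3,0,0.1,0,0,0,2],[2.3,0,0.2,0,0,0,2],[2.3,0,0.2,0,0,0,2]]]'
```

```text
time_s: 9.02
ee_pos: [0.5014, -0.1228, 0.0706]
tcp_rot: [0.691, 0.722, -0.001, -0.001]
force: [-0.3, 0.7, -2.3]
width: 0.0245
grip_force: 62.7
```

```bash
python3 -m pendant '[[[0,0,0.1,0,0,0,2],[0.05,0,0.93,0,5,0,2],[0.17,0,1.78,0,10,0,2],[0.37,0,2.6,0,15,0,2],[0.64,0,3.4,0,20,0,2],[0.83,0,3.88,0,23,0,2],[0.83,0,3.88,0,23,0,2],[0.83,0,3.88,0,23,0,2]]]'
python3 - <<'E'
from h import *
s=monitor.get_state(); p=(s["ee_pos"],s["tcp_rot"]); A=R.from_quat(p[1]);print("tip",p[0]+A.apply([.1364,-.0016,-.0036]),s["wrist_torque"])
w=imaging.snapshot("wrist")[:,:,::-1]; si=imaging.snapshot("side")[:,:,::-1]
cv2.imwrite("pics/m5.png",np.hstack([cv2.resize(w,(400,300)),cv2.resize(si[170:310,200:350],(400,373),interpolation=cv2.INTER_CUBIC)[:300]]))
E
```

```text
time_s: 10.02
ee_pos: [0.5014, -0.115, 0.032]
tcp_rot: [0.678, 0.708, 0.136, -0.143]
force: [0.2, -1.9, -2.9]
width: 0.024
grip_force: 62.9
tip [0.49435248 0.00911586 0.08818609] [-0.87143181 -0.07808546  0.03471428]
```

View pics/m5.png

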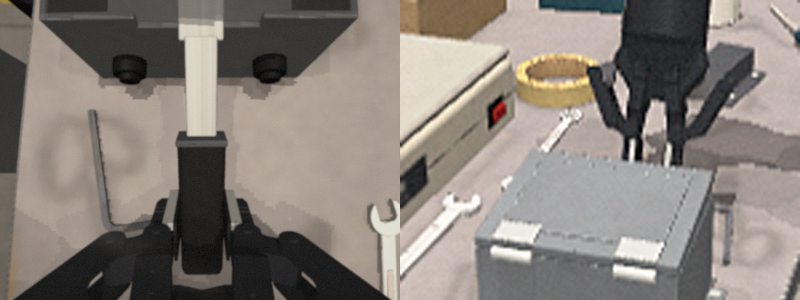

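The side view shows the cover's front edge about 4 px higher than before, with corners at (540,152) and (713,172) in the crop. The cover has been levered up about 10 mm, and the blade is in the slot in the wrist view. Next I'll work out the arc to swing it back.

```bash
python3 - <<'E'
from h import *
s=monitor.get_state(); A=R.from_quat(s["tcp_rot"])
b=np.array([-.045,.999,0]);slot=np.array([.496,-.025,.08]);H=slot+.12*b
tip=s["ee_pos"]+A.apply([.1364,-.0016,-.0036])
rb=H-tip; print(rb@b)
r0=.086; ph0=np.arctan2(tip[2]+.002-.08,rb@b)
for k,ph in enumerate(np.radians([12,20,29,38,47,56,65,74,83,90,95,100])):
    n=np.array([np.sin(ph),np.cos(ph)]) # toward cover (b,z)
    c=np.array([-r0*np.cos(ph),.08+r0*np.sin(ph)])-.002*n
    w=np.array([b[0]*c[0],b[1]*c[0],c[1]-tip[2]])+np.array([H[0]-tip[0],H[1]-tip[1],0])
    w[0]=0*w[0]-(.045)*(w[1])
    print(round(np.degrees(ph)),(A.inv().apply(w)*100).round(2),w.round(3))
E
```

```text
0.08572860524718727
12 [ 0.41 -0.   -0.66] [-0.     0.001  0.008]
20 [ 1.14 -0.   -1.61] [-0.     0.004  0.019]
29 [ 2.11 -0.   -2.55] [-0.     0.01   0.032]
38 [ 3.21 -0.   -3.33] [-0.001  0.017  0.043]
47 [ 4.42 -0.01 -3.92] [-0.001  0.026  0.053]
56 [ 5.72 -0.01 -4.31] [-0.002  0.036  0.062]
65 [ 7.05 -0.01 -4.5 ] [-0.002  0.048  0.069]
74 [ 8.4  -0.01 -4.48] [-0.003  0.06   0.074]
83 [ 9.73 -0.01 -4.25] [-0.003  0.073  0.077]
90 [ 1.073e+01 -1.000e-02 -3.920e+00] [-0.004  0.084  0.078]
95 [ 1.142e+01 -1.000e-02 -3.620e+00] [-0.004  0.091  0.078]
100 [ 1.207e+01 -1.000e-02 -3.250e+00] [-0.004  0.099  0.077]
```

```bash
python3 -m pendant '[[[0.4,0,-0.65,0,0,0,2],[1.1,0,-1.6,0,0,0,2],[2.1,0,-2.55,0,0,0,2],[3.2,0,-3.35,0,0,0,2],[4.4,0,-3.9,0,0,0,2],[5.7,0,-4.3,0,0,0,2],[7.05,0,-4.5,0,0,0,2],[7.05,0,-4.5,0,0,0,2]]]'
python3 - <<'E'
from h import *
w=imaging.snapshot("wrist")[:,:,::-1]; si=imaging.snapshot("side")[:,:,::-1]
cv2.imwrite("pics/m6.png",np.hstack([cv2.resize(w,(400,300)),cv2.resize(si[110:310,170:370],(400,400),interpolation=cv2.INTER_CUBIC)[:300]]))
E
```

```text
time_s: 11.12
ee_pos: [0.4994, -0.0637, 0.102]
tcp_rot: [0.676, 0.709, 0.138, -0.145]
force: [0.7, -0.8, -1.7]
width: 0.0244
grip_force: 62.8
```

View pics/m6.png

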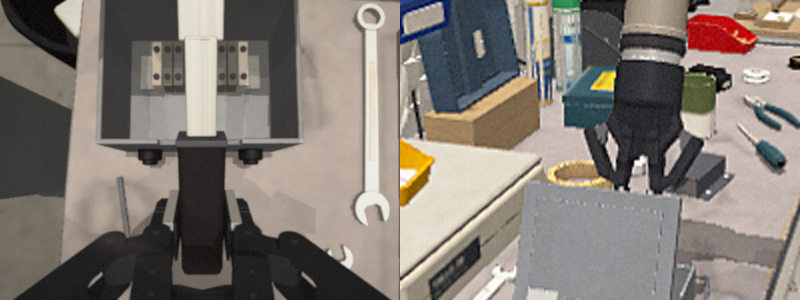

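The cover stands at roughly 65°, with the blade behind it and the terminal strip visible inside the box. I'll go on past upright. That was the tenth picture, so from here I measure by numbers only.

```bash
python3 -m pendant '[[[1.35,0,0,0,0,0,2],[2.7,0,0.25,0,0,0,2],[3.7,0,0.6,0,0,0,2],[4.4,0,0.9,0,0,0,2],[5.0,0,1.25,0,0,0,2],[5.1,0,1.3,0,0,0,2],[5.1,0,1.3,0,0,0,2]]]'
python3 - <<'E'
from h import *
s=monitor.get_state(); A=R.from_quat(s["tcp_rot"]); tip=s["ee_pos"]+A.apply([.1364,-.0016,-.0036])
H=np.array([.4906,.0949,.08]); v=tip-H; print(tip,"phi tip",np.degrees(np.arctan2(v[2],-v[1])))
# cover top-left/right corners in side: predicted for phi 95..103
b=np.array([-.045,.999,0]);e=np.array([.999,.045,0])
for ph in np.radians([75,90,95,100,103]):
    u=-np.cos(ph)*b+np.array([0,0,np.sin(ph)]); n=np.sin(ph)*b+np.array([0,0,np.cos(ph)])
    print(round(np.degrees(ph)),pix("side",[H+.12*u+.075*e,H+.12*u-.075*e,H+.12*u+.01*n+.075*e,H+.12*u+.01*n-.075*e]).round(1).tolist())
si=imaging.snapshot("side"); cv2.imwrite("pics/s7.png",si[:,:,::-1]); 
hsv=cv2.cvtColor(si,cv2.COLOR_RGB2HSV)
for x in (245,260,300): print(x,[tuple(int(k) for k in si[y,x]) for y in range(176,216,2)])
E
```

```text
time_s: 12.1
ee_pos: [0.4966, -0.014, 0.1088]
tcp_rot: [0.677, 0.708, 0.137, -0.145]
force: [0.9, 0.7, -1.9]
width: 0.0241
grip_force: 62.7
[0.48962312 0.1098834  0.16551752] phi tip 99.93783713531325
75 [[229.6, 200.8], [308.2, 209.4], [227.4, 201.5], [307.0, 210.3]]
90 [[222.5, 205.3], [304.0, 214.6], [220.1, 207.5], [302.6, 217.1]]
95 [[220.1, 207.9], [302.5, 217.4], [217.7, 210.6], [301.1, 220.5]]
100 [[217.6, 210.9], [301.0, 220.8], [215.3, 214.1], [299.5, 224.4]]
103 [[216.2, 213.0], [300.1, 223.1], [213.8, 216.5], [298.6, 227.0]]
245 [(202, 189, 184), (209, 195, 188), (207, 194, 186), (207, 192, 185), (209, 193, 185), (207, 189, 184), (203, 189, 183), (203, 190, 182), (198, 184, 184), (248, 230, 165), (235, 209, 130), (253, 236, 158), (204, 169, 111), (151, 132, 84), (160, 137, 92), (157, 134, 90), (175, 165, 160), (205, 187, 184), (203, 186, 181), (162, 160, 154)]
260 [(214, 196, 190), (101, 100, 103), (85, 85, 87), (39, 42, 43), (59, 59, 61), (50, 54, 56), (55, 55, 60), (55, 54, 61), (58, 58, 63), (51, 53, 57), (46, 47, 57), (39, 44, 49), (125, 116, 115), (255, 255, 167), (195, 165, 111), (193, 165, 113), (194, 165, 110), (186, 166, 138), (233, 230, 230), (113, 106, 103)]
300 [(53, 51, 56), (56, 53, 54), (58, 58, 59), (50, 47, 52), (34, 39, 35), (11, 10, 19), (191, 174, 167), (196, 182, 176), (197, 183, 177), (193, 180, 170), (199, 185, 175), (198, 183, 177), (53, 54, 56), (41, 47, 51), (52, 51, 61), (47, 47, 51), (60, 58, 59), (212, 195, 190), (198, 187, 182), (201, 186, 181)]
```

The cover's upper edge at column 245 is at row 214, which matches 100°. I'll draw the lever back, then level it over its earlier resting place.

```bash
python3 - <<'E'
from h import *
s=monitor.get_state(); rot=R.from_quat([.753,.658,.001,.002])
b=np.array([-.045,.999,0]);print(delta(s["ee_pos"]-.18*b,R.from_quat(s["tcp_rot"]))); print(delta([.5433,-.2785,.1],rot))
E
```

```text
(array([-16.56,   0.  ,  -7.04]), array([0., 0., 0.]))
(array([-24.84,   3.48,  -9.61]), array([ -2.46, -23.05,  10.06]))
```

```bash
python3 -m pendant '[[[-2.8,0,-1.2,0,0,0,2],[-6.4,0,-2.7,0,0,0,2],[-11,0,-4.7,0,0,0,2],[-16.5,0,-7,0,0,0,2],[-19,1,-7.8,-0.7,-7,3,2],[-22,2.3,-8.7,-1.6,-15,6.5,2],[-24.8,3.5,-9.6,-2.5,-23,10,2],[-24.8,3.5,-9.6,-2.5,-23,10,2],[-24.8,3.5,-9.6,-2.5,-23,10,2]]]'
python3 - <<'E'
from h import *
s=monitor.get_state();print(delta([.5433,-.2785,.0065],R.from_quat([.753,.658,.001,.002])),R.from_quat(s["tcp_rot"]).as_matrix()[2])
E
```

```text
time_s: 13.28
ee_pos: [0.5428, -0.2778, 0.0998]
tcp_rot: [0.753, 0.658, 0.002, 0.001]
force: [-0.1, 0.4, -2.3]
width: 0.024
grip_force: 62.7
(array([-0.08,  0.03,  9.33]), array([-0.04, -0.15,  0.07])) [ 0.00148161  0.00359624 -0.99999244]
```

```bash
python3 -m pendant '[[[0,0,4,0,0,0,2],[0,0,7.5,0,0,0,2],[0,0,8.8,0,0,0,2],[0,0,9.2,0,0,0,2],[0,0,9.3,0,0,0,2],[0,0,9.3,0,0,0,2]]]'
```

```text
time_s: 14.02
ee_pos: [0.5452, -0.2796, 0.0087]
tcp_rot: [0.753, 0.658, 0.002, 0.004]
force: [0.0, -0.7, -2.1]
width: 0.0245
grip_force: 62.6
```

```bash
python3 -m pendant '[[[0,0,0.15,0,0,0,2],[0,0,0.25,0,0,0,2],[0,0,0.25,0,0,0,2]]]'
```

```text
time_s: 14.4
ee_pos: [0.5449, -0.2794, 0.0065]
tcp_rot: [0.753, 0.658, 0.002, 0.004]
force: [-1.0, 0.4, 5.5]
width: 0.0245
grip_force: 63.5
```

On the bench now (5.5 N upward). I'll release, rise and check.

```bash
python3 -m pendant '[[[0,0,0,0,0,0,3.2],[0,0,0,0,0,0,5],[0,0,0,0,0,0,5],[0,0,0,0,0,0,5],[0,0,-3,0,0,0,5],[0,0,-8,0,0,0,5],[-5,0,-13,0,0,0,5],[-10,0,-16,0,0,0,5],[-10,0,-16,0,0,0,5],[-10,0,-16,0,0,0,5]]]'
python3 - <<'E'
from h import *
s=monitor.get_state(); p=(s["ee_pos"],s["tcp_rot"])
a=cv2.imread("pics/top0.png"); t=imaging.snapshot("top")[:,:,::-1].copy(); w=imaging.snapshot("wrist"); si=imaging.snapshot("side")
g=w.min(2).astype(int)
J=np.array([.5495,-.2335,.0]); d=np.array([.135,.991,0])
print("pred wrist px joint/back/tip",pix("wrist",[J+[0,0,.02],J-.09*d+[0,0,.02],J+.09*d+[0,0,.012]],p).round(1).tolist())
m=np.zeros(g.shape,np.uint8); m[0:300,240:330]=(w[0:300,240:330].max(2)<50)*255
for thr,nm in ((m,"black"),(((w.min(2)>170)&(np.arange(560)>240)&(np.arange(560)<330)).astype(np.uint8)*255,"steel")):
    c=max(cv2.findContours(thr,0,2)[0],key=cv2.contourArea); print(nm,cv2.minAreaRect(c))
# bystanders: change vs first top picture
for nm,(x0,y0,x1,y1) in dict(large=(150,150,262,175),small=(264,165,356,188),tape=(353,128,405,182),hex=(236,252,288,288)).items():
    df=np.abs(a[y0:y1,x0:x1].astype(int)-t[y0:y1,x0:x1]).max(2); print(nm,(df>60).sum(),df.size, cv2.phaseCorrelate(*[cv2.cvtColor(i[y0:y1,x0:x1],6).astype(np.float32) for i in (a,t)]))
print([int(si[y,245].mean()) for y in range(206,222)])
E
```

```text
time_s: 15.65
ee_pos: [0.5296, -0.3779, 0.1646]
tcp_rot: [0.753, 0.658, 0.002, 0.002]
force: [0.9, 1.1, -0.2]
width: 0.0498
grip_force: 0.0
pred wrist px joint/back/tip [[280.8, -8.9], [281.0, 123.5], [280.6, -162.6]]
black ((284.0, 64.5), (123.0, 34.0), 90.0)
steel ((307.0, 274.5), (3.535533905029297, 4.949747085571289), 45.0)
large 0 2800 ((-0.008053183271350406, 0.4932590993575978), 1.0208231678009034)
small 0 2116 ((0.04605283325927445, -0.032202590992644886), 0.9104455612185929)
tape 0 2808 ((0.13699616120518954, 0.015579578907082947), 0.8888307909579598)
hex 0 1872 ((0.04174373976031376, 0.07236043489177035), 1.0403835763656553)
[126, 136, 169, 188, 189, 191, 194, 179, 163, 171, 173, 149, 106, 103, 105, 102]
```

```bash
python3 -c "
from station import order; print(order.job_done())"
```

```text
the job is handed in; nothing more can be done
None
```

I handed the job in at about 16 s: the cover was levered up and swung back to about 100°, the lever lies flat on the bench clear of the box, and the two spanners, the tape roll and the hex key are where they were (my own measurements; no verdict was shown).

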